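# Stand the chisel in the socket that takes it fully

## Robot

A 6-joint arm with a two-finger parallel gripper is mounted at the origin on the work surface. World frame = base frame: x ahead of the robot, y to its left, z up, the work surface at z = 0. Lengths are in m, angles in degrees, forces in N, time in s.
With the tool pointing down it reaches from about 0.35 to 0.875 m from the base axis. Payload 4.2 kg.
Tool frame: the origin (TCP) lies at the very end of the fingers, on their centre line; the grasp point (between the pads) lies 19 mm behind it; z points along the fingers, y is the line along which they close (so a half turn about z gives the same grasp; the last joint's range is limited). The gripper opens to 87 mm and grips with 3 to 60 N. Pads are 19 mm wide; open, the fingers measure 117 mm over their backs; the gripper's body (75 mm by 190 mm) begins 51 mm behind the grasp point.
Start: joints at [-57.949, 22.042, 0.453, 0, -68.411, -14.817], TCP at [0.185, -0.597, 0.223] pointing down, gripper open.
Joint ranges: [-179.83, 179.83], [-69.29, 118.12], [-61.27, 80.66], [-181.25, 117.63], [-171.15, -9.14], [-177.46, 177.46]. Speed limits (degrees/s): [159.86, 159.86, 180, 180, 180, 180].

## Interface

Orientations are given as a 3x3 rotation matrix whose columns are the frame's x, y, z axes.
In Python, from station import monitor, cams, ticket gives the robot as it stands.
- The arm moves only by the tool drive_tool, never from a script. Its argument "moves" is a list of rows, each an object with "delta_pos": the shift along the tool's x, y, z in mm, a list of three; "turn": the turn about the tool's z in rad; "claw": the opening, from 0 (shut) to 1 (fully open). A call has 1 to 12 rows; each row shifts and turns the commanded pose from where the row before left it, along the tool's axes as they then stand; what a row does not reach is not made up. A row lasts 1/8 s, in which the tool goes at most 62.5 mm and 10.7 degrees, less where a joint would pass 70% of its speed; a pose out of reach is approached as far as the arm can. A call is refused whole if a number of a shift passes 62.5 or a number of a turn 0.188, either way. A call with a gripper value outside its range is refused whole. The fingers move at their own pace and stop on an object; the grip force is fixed at half the most. Time passes only in rows, so rows that do not move let the fingers close. It gives the time, the measured TCP pose, the force, the opening and the grip force at its end, in the units of the state.
- monitor.sense(): the state, without advancing time (a new reading comes with each control period).
- cams.capture(name): name is "side" or "top" or "wrist"; returns a dict with "color" (384x512x3 uint8, red, green, blue), "range_z" (384x512 float32, m along the optical axis (not along the pixel's ray), 0 where there is no reading), "vertical_fov" (degrees; the focal length in pixels is half the picture's height over the tangent of half this angle, whatever the lens; pixels are square), "cx", "cy" (the principal point, pixels), "extrinsics" (4x4, takes a point from camera to world coordinates). Camera axes: x right, y down, z forward; pixel columns grow to the right and rows downward; lengths in m; the calibration is good to about 2 mm. A picture is of the moment at which its call begins.
- ticket.finish_job(): hands the job in; it is judged then, once.
The state is a dict: "time_s": time; "joints": joint angles; "joint_velocities": joint speeds; "effort": joint torques, N m; "tcp_pos": TCP position; "ee_rot": TCP orientation; "wrist_force": force on the tool from outside, world axes, zero at the start; "moment": the same for the moment, N m; "gripper_width": opening from 0.0 (shut) to 1.0 (fully open); "gripper_force": force on a finger pad.
Only numpy, scipy, OpenCV 4.12 (cv2) and the standard library are available. Lean on these libraries where they do the work, as an engineer would, in place of code of your own. Each camera call takes 0.05 s, during which the arm holds its last target. There are 200 camera calls.

## Task

Put the red-handled chisel away: take it from its sloping cradle and stand it blade down in the rack, in the socket that lets it go fully home, so that it stands upright with its collar resting on the top of the rack. Of the three empty sockets two are blocked partway down by stubs of broken dowel, so feel for the clear one; lower the chisel in rather than dropping it, and leave the awl already standing in the rack, the mallet, glue bottle and offcut where they are.

Things in the scene. Friction and masses are not known exactly. Their poses are not given: they have to be found in the camera images.
- chisel: Wood chisel, 165 mm, 0.1-0.2 kg. z runs along its axis, blade to handle; origin at the underside of the collar, near the centre of mass. Red handle: collar 34 mm diameter for z 0 to 8 mm, then 26 mm to the end at z = 90. Below: ferrule 20 mm diameter to z = -20, then blade 14 mm wide (y), 6 thick (x), tip at z = -75. Starts in the cradle, z 35 degrees above level, origin 75 mm above the bench.
- cradle: Fixed sloping wooden cradle, base 160 x 70 mm; origin on the bench 75 mm below the chisel's origin; x is the level direction from blade to handle end. It holds the chisel under the blade (chisel z -70 to -50 mm), at the tip, and in an open V under the handle (chisel z 13 to 21 mm, 19 mm to either side); the handle from chisel z = 25 to 90 mm is free in the air.
- rack: Fixed wooden block 60 x 270 x 90 mm (x, y, z), origin at the centre of its underside. Four round upright sockets in a row along y, 65 mm apart, 24 mm diameter, 2 mm chamfers, 82 mm deep. One holds the awl, two are blocked by dowel stubs whose tops are 47 mm below the mouth, one is clear; which is which varies and is not given.
- rack_hole0 (a point): Centre of the mouth of socket 0, level with the rack's top face (90 mm above the bench); z up.
- rack_hole1 (a point): Centre of the mouth of socket 1, level with the rack's top face (90 mm above the bench); z up.
- rack_hole2 (a point): Centre of the mouth of socket 2, level with the rack's top face (90 mm above the bench); z up.
- rack_hole3 (a point): Centre of the mouth of socket 3, level with the rack's top face (90 mm above the bench); z up.
- awl: Short awl with a pale round wooden handle, standing in one of the sockets: origin on its axis at the underside of its handle, resting on the rack's top; handle 34 mm diameter rising 38 mm above the rack.
- mallet: Bystander, lying mallet: black rubber head 60 mm diameter x 95 mm, wooden handle 190 mm long along its -x; origin under the head's centre on the bench.
- glue: Bystander, yellow glue bottle standing, 60 mm diameter, 150 mm tall; origin under its centre.
- offcut: Bystander, flat wooden offcut 120 x 70 x 22 mm; origin under its centre.
There are look-alikes about, which are no part of the job. What is meant by the chisel is not blue or green, and is the smaller of those in its own colour.

How it is judged:
By the outcome, as a careful person would: the job done as asked, in the order asked, and still so for the second after the job is handed in, with the robot touching nothing.
It also fails if it takes over 64 s, if anything falls off the work surface, if the arm or the gripper's body presses on something with over 40 N, if the wrist force passes 120 N, or if a joint passes its speed limit or range.

## Working session

There is one attempt and no reset: what is moved stays moved. The work goes in short steps, Python scripts to look and compute and a tool call to move; the robot and the scene stay as the last step left them, time stands still between calls to the robot, and variables do not carry over. Pictures are saved under pics/ and viewed, at most 10 in all, crops included, and the job is handed in when it is done.

Besides the shell and the picture viewer there is one more tool, called after ">>>" in YAML: its name, and indented under it one key for each argument. drive_tool: Moves the arm, as the interface text tells. Its arguments: {"type":"object","properties":{"moves":{"type":"array","items":{"type":"object","properties":{"delta_pos":{"type":"array","items":{"type":"number"}},"turn":{"type":"number"},"claw":{"type":"number"}}}}},"required":["moves"]}

```bash
mkdir -p pics
cat > h.py <<'E'
import numpy as np, cv2
from station import monitor, cams, ticket
def cap(n):
    c=cams.capture(n); H,W=c["range_z"].shape
    f=H/2/np.tan(np.radians(c["vertical_fov"])/2)
    v,u=np.mgrid[0:H,0:W]; z=c["range_z"]
    P=np.stack([(u-c["cx"])/f*z,(v-c["cy"])/f*z,z,np.ones_like(z)],-1)@np.array(c["extrinsics"]).T
    c["P"]=P[...,:3]; c["f"]=f; return c
def save(c,name): cv2.imwrite("pics/"+name,cv2.cvtColor(c["color"],cv2.COLOR_RGB2BGR))
E
python3 - <<'E'
from h import *
a=[]
for n in("top","side"):
    c=cap(n); np.savez(n+".npz",color=c["color"],P=c["P"],E=c["extrinsics"]); a.append(c["color"]); print(n,np.round(c["extrinsics"],3).tolist(),c["f"],c["cx"],c["cy"])
    hsv=cv2.cvtColor(c["color"],cv2.COLOR_RGB2HSV)
    m=(((hsv[...,0]<7)|(hsv[...,0]>173))&(hsv[...,1]>130)&(hsv[...,2]>60)).astype(np.uint8)
    k,l,s,ce=cv2.connectedComponentsWithStats(m)
    for i in range(1,k):
        if s[i,4]>30: 
            p=c["P"][(l==i)&(c["P"][...,2]<2)]; print(s[i],np.round(ce[i]),np.round(p.min(0),3),np.round(p.max(0),3))
    save(c,n+"0.png")
print(monitor.sense())
E
```

```text
top [[0.004, -0.984, 0.178, 0.327], [-1.0, -0.005, -0.006, -0.019], [0.007, -0.178, -0.984, 1.002], [0.0, 0.0, 0.0, 1.0]] 365.47695075031675 256.20411772127176 195.41154854458478
[366 104  11  10  82] [371. 108.] [ 0.327 -0.32   0.142] [ 0.715 -0.019  1.002]
[335 158   8   6  39] [338. 161.] [ 0.566 -0.235  0.125] [ 0.582 -0.218  0.138]
[329 167  12  27 227] [336. 181.] [ 0.499 -0.24   0.073] [ 0.56  -0.211  0.125]
[337 279  41  17 507] [357. 286.] [ 0.244 -0.332  0.031] [ 0.327 -0.019  1.002]
[382 279   6  12  56] [385. 284.] [ 0.257 -0.356  0.046] [ 0.284 -0.344  0.06 ]
side [[-0.993, -0.056, 0.108, 0.411], [-0.122, 0.482, -0.868, 0.802], [-0.003, -0.875, -0.485, 0.55], [0.0, 0.0, 0.0, 1.0]] 389.8929901528182 250.2259205294438 182.016328537102
[   30     0   210   146 23827] [135.  61.] [ 0.411 -1.842 -0.655] [2.188 0.802 0.55 ]
[493   0  19  29 416] [504.  14.] [-0.809 -1.822  0.227] [0.411 0.802 0.55 ]
[ 247   41  170   72 8842] [336.  74.] [-0.336 -1.833 -0.313] [0.749 0.802 0.55 ]
[196 115   8   6  40] [199. 117.] [ 0.692 -0.32   0.141] [ 0.715 -0.291  0.152]
[241 135  23  20 1
[... 255 characters left out ...]
539e+01, -1.48169474e+01]), 'joint_velocities': array([ 0.08538083, -0.16774537,  0.32129726,  0.06443145, -0.13145132,
        0.00843751]), 'effort': array([-4.79026094e-04, -3.91689813e+01,  1.87934428e+01,  4.23184812e+00,
        1.34922797e-02, -7.71039663e-05]), 'tcp_pos': array([ 0.18505743, -0.59642895,  0.22155709]), 'ee_rot': array([[-9.55138264e-01, -2.96159462e-01, -6.85627577e-04],
       [-2.96160234e-01,  9.55136510e-01,  1.83368899e-03],
       [ 1.11803586e-04,  1.95448214e-03, -9.99998084e-01]]), 'wrist_force': array([ 0.73645652,  0.17421812, -0.16088474]), 'moment': array([-0.0039144 ,  0.02746837,  0.02740543]), 'gripper_force': 0.0, 'gripper_width': 0.9969612937920976}
```

View pics/top0.png

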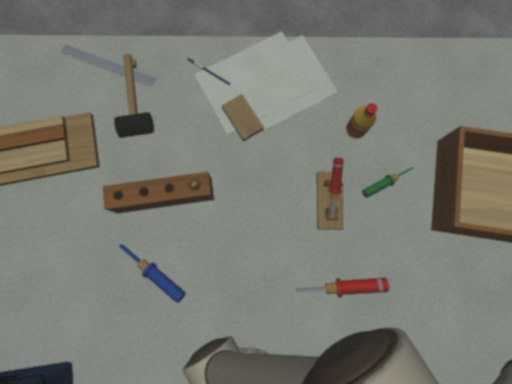

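View pics/side0.png

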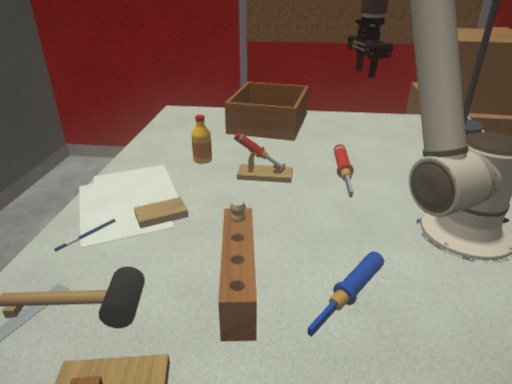

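The top view shows the cradle at (330,200) and the rack at (158,191), with the awl at (194,184) and empty sockets at (168,188), (143,191) and (115,195). The red candidates are the one in the cradle (336,175) and a larger one lying on the bench (360,286). The one in the cradle fits: it is the smaller red one and sits in the sloping cradle. I'll confirm it in a crop and measure.

Run:
```python
from h import *
d=np.load("top.npz"); C,P=d["color"],d["P"]
cv2.imwrite("pics/crop.png",cv2.resize(cv2.cvtColor(C[140:310,280:420],cv2.COLOR_RGB2BGR),None,fx=3.5,fy=3.5,interpolation=cv2.INTER_CUBIC))
hsv=cv2.cvtColor(C,cv2.COLOR_RGB2HSV)
m=((hsv[...,0]<7)|(hsv[...,0]>173))&(hsv[...,1]>130)
def line(r0,r1,c0,c1,zmin,zmax):
    mm=np.zeros_like(m); mm[r0:r1,c0:c1]=m[r0:r1,c0:c1]; q=P[mm]; q=q[(q[:,2]>zmin)&(q[:,2]<zmax)]
    L=cv2.fitLine(q.astype(np.float32),cv2.DIST_HUBER,0,.001,.001).ravel(); t=(q-L[3:])@L[:3]
    print(len(q),"dir",L[:3],"mid",L[3:],"len",np.ptp(t),"yaw",np.degrees(np.arctan2(L[1],L[0]))); return L
line(150,200,325,348,.06,.16); line(275,300,330,395,.01,.08)
# cradle base top
b=P[165:235,312:350].reshape(-1,3); b=b[(b[:,2]>.008)&(b[:,2]<.03)]; 
print("cradle base",cv2.minAreaRect(b[:,:2].astype(np.float32)),np.median(b[:,2]))
# rack top
q=P[165:215,98:218].reshape(-1,3); t=q[(abs(q[:,2]-.09)<.006)]
r=cv2.minAreaRect(t[:,:2].astype(np.float32)); print("rack",r,np.median(t[:,2]))
a=q[(q[:,2]>.11)&(q[:,2]<.14)]; print("awl",len(a),a.mean(0) if len(a) else 0, a[:,:2].min(0),a[:,:2].max(0))
g=P[165:215,98:218,2]; 
for u,v in((168,188),(143,191),(115,195)): print(u,v,np.round(P[v,u],3), "min z",np.round(P[v-5:v+6,u-5:u+6,2].min(),3))
```

```text
266 dir [ 0.8284487  -0.01749197  0.55979174] mid [ 0.5300938  -0.22458246  0.10498575] len 0.08957829726079503 yaw -1.2095704
562 dir [-0.07352908  0.9917611  -0.10489736] mid [ 0.26720026 -0.28886953  0.04722346] len 0.12499985733909771 yaw 94.24014
cradle base ((0.4946753680706024, -0.2269374281167984), (0.07072792202234268, 0.15997524559497833), 89.26586151123047) 0.017936297587463512
rack ((0.5055485367774963, 0.22947895526885986), (0.06131261959671974, 0.2701945900917053), 8.295169830322266) 0.08924179118552111
awl 67 [0.51638556 0.13032515 0.12259599] [0.50443747 0.11737407] [0.53462994 0.14680258]
168 188 [0.516 0.208 0.058] min z 0.04
143 191 [0.507 0.272 0.062] min z 0.023
115 195 [0.494 0.338 0.077] min z 0.041
```

View pics/crop.png

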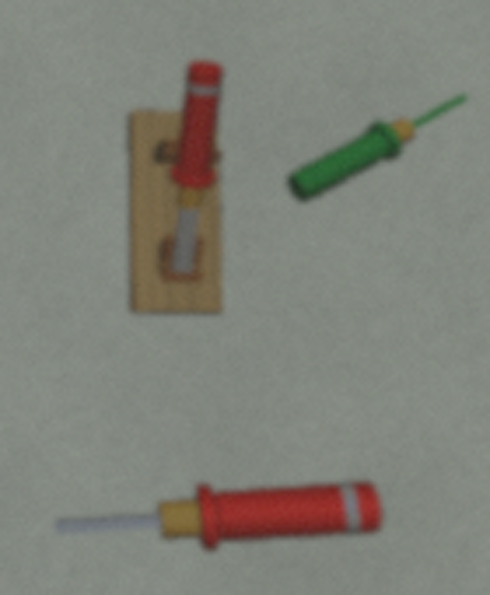

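The crop confirms it. The chisel in the cradle has a handle of about 82–90 mm, against about 125 mm for the red one on the bench. Its axis rises 34° and its yaw is about −1°, both matching the description. The rack top is at 0.089 m and measures 61 x 270 mm, as given. Now I'll approach.

>>> drive_tool:
  moves:
    - {"delta_pos": [0, 0, 0], "turn": 0.159, "claw": 1}
    - {"delta_pos": [0, 0, 0], "turn": 0.159, "claw": 1}
    - {"delta_pos": [-36, 38, 0], "claw": 1}
    - {"delta_pos": [-36, 38, 0], "claw": 1}
    - {"delta_pos": [-36, 38, 0], "claw": 1}
    - {"delta_pos": [-36, 38, 0], "claw": 1}
    - {"delta_pos": [-36, 38, 0], "claw": 1}
    - {"delta_pos": [-36, 38, 0], "claw": 1}
    - {"delta_pos": [-36, 38, 0], "claw": 1}
    - {"delta_pos": [-36, 38, 0], "claw": 1}
    - {"delta_pos": [-36, 38, 0], "claw": 1}
    - {"delta_pos": [-36, 36, 0], "claw": 1}

```text
invalid input
```

>>> drive_tool:
  moves:
    - {"claw": 1}
    - {"claw": 1}

```text
invalid input
```

Run:
```python
from h import *
s=monitor.sense(); print(s["time_s"],s["tcp_pos"],np.round(s["ee_rot"],3).tolist())
c=cap("wrist"); C,P=c["color"],c["P"]; save(c,"w1.png"); print(np.round(c["extrinsics"],3).tolist())
hsv=cv2.cvtColor(C,cv2.COLOR_RGB2HSV)
m=((hsv[...,0]<7)|(hsv[...,0]>173))&(hsv[...,1]>130)
q=P[m]; q=q[(q[:,2]>.06)&(q[:,2]<.16)]; print(len(q),q.min(0),q.max(0))
for x in np.arange(.51,.60,.01):
    k=q[abs(q[:,0]-x)<.003]
    if len(k)>5: print(round(x,3),np.round([k[:,1].min(),k[:,1].max(),(k[:,1].min()+k[:,1].max())/2,np.percentile(k[:,2],95)],4))
```

```text
0.1 [ 0.18505743 -0.59642895  0.22155709] [[-0.955, -0.296, -0.001], [-0.296, 0.955, 0.002], [0.0, 0.002, -1.0]]
[[-0.296, 0.912, 0.285, 0.107], [0.955, 0.282, 0.091, -0.621], [0.002, 0.299, -0.954, 0.384], [0.0, 0.0, 0.0, 1.0]]Traceback (most recent call last):
  File "<stdin>", line 6, in <module>
    return umr_minimum(a, axis, None, out, keepdims, initial, where)
ValueError: zero-size array to reduction operation minimum which has no identity
```

View pics/w1.png

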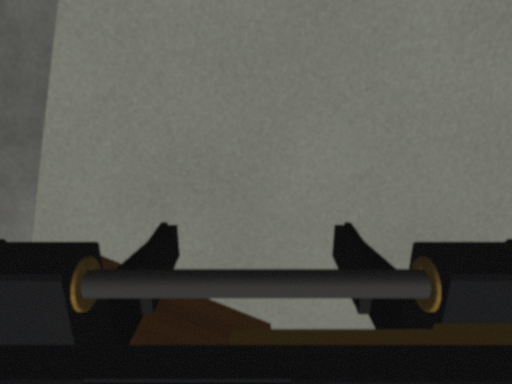

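The wrist view shows only the fingers, at (150,260) and (360,260), over bare bench. The calls were refused because every row needs all its fields, so the arm hasn't moved.

>>> drive_tool:
  moves:
    - {"delta_pos": [0, 0, 0], "turn": 0.159, "claw": 1}
    - {"delta_pos": [0, 0, 0], "turn": 0.159, "claw": 1}
    - {"delta_pos": [-36, 38, 0], "turn": 0, "claw": 1}
    - {"delta_pos": [-36, 38, 0], "turn": 0, "claw": 1}
    - {"delta_pos": [-36, 38, 0], "turn": 0, "claw": 1}
    - {"delta_pos": [-36, 38, 0], "turn": 0, "claw": 1}
    - {"delta_pos": [-36, 38, 0], "turn": 0, "claw": 1}
    - {"delta_pos": [-36, 38, 0], "turn": 0, "claw": 1}
    - {"delta_pos": [-36, 38, 0], "turn": 0, "claw": 1}
    - {"delta_pos": [-36, 38, 0], "turn": 0, "claw": 1}
    - {"delta_pos": [-36, 38, 0], "turn": 0, "claw": 1}
    - {"delta_pos": [-36, 36, 0], "turn": 0, "claw": 1}

```text
time_s: 1.65
tcp_pos: [0.5525, -0.2236, 0.2223]
ee_rot: [[-1.0, 0.017, -0.0], [0.017, 1.0, 0.0], [0.0, 0.0, -1.0]]
wrist_force: [-0.2, -1.0, 0.4]
gripper_width: 0.999
gripper_force: 0.0
```

Run:
```python
from h import *
s=monitor.sense(); print(s["time_s"],s["tcp_pos"])
c=cap("wrist"); C,P=c["color"],c["P"]; save(c,"w2.png")
hsv=cv2.cvtColor(C,cv2.COLOR_RGB2HSV)
m=((hsv[...,0]<7)|(hsv[...,0]>173))&(hsv[...,1]>130)
q=P[m]; q=q[(q[:,2]>.06)&(q[:,2]<.16)]; print(len(q))
if len(q):
  print(q.min(0),q.max(0))
  for x in np.arange(.50,.60,.01):
    k=q[abs(q[:,0]-x)<.003]
    if len(k)>5: print(round(x,3),np.round([k[:,1].min(),k[:,1].max(),(k[:,1].min()+k[:,1].max())/2,np.percentile(k[:,2],95)],4))
```

```text
1.65 [ 0.55253032 -0.22363766  0.22234193]
2751
[ 0.50028178 -0.31765677  0.07700967] [ 0.702728   -0.21022677  0.15095728]
0.5 [-0.2362 -0.2141 -0.2252  0.0922]
0.51 [-0.2404 -0.2104 -0.2254  0.0935]
0.52 [-0.2366 -0.2111 -0.2238  0.1007]
0.53 [-0.2376 -0.2137 -0.2256  0.1076]
0.54 [-0.2366 -0.214  -0.2253  0.1146]
0.55 [-0.2375 -0.2143 -0.2259  0.1216]
0.56 [-0.2375 -0.2146 -0.2261  0.1267]
0.57 [-0.2375 -0.2149 -0.2262  0.1358]
0.58 [-0.2375 -0.2151 -0.2263  0.1337]
```

View pics/w2.png

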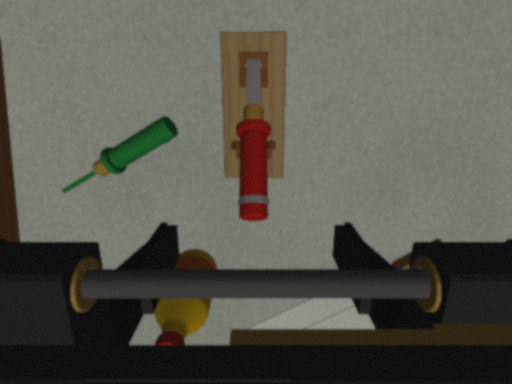

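The wrist view shows the chisel in the cradle with its collar at (254,128) and handle end at (254,212). Its axis is at y=-0.226 and its origin at x≈0.506, which agrees with the top view. I'll descend to the grasp at chisel z≈60 mm (x 0.555, height 0.109) and close.

>>> drive_tool:
  moves:
    - {"delta_pos": [-2.5, -2.4, 40], "turn": 0, "claw": 1}
    - {"delta_pos": [0, 0, 40], "turn": 0, "claw": 1}
    - {"delta_pos": [0, 0, 30], "turn": 0, "claw": 1}
    - {"delta_pos": [0, 0, 22], "turn": 0, "claw": 1}
    - {"delta_pos": [0, 0, 0], "turn": 0, "claw": 1}
    - {"delta_pos": [0, 0, 0], "turn": 0, "claw": 0}
    - {"delta_pos": [0, 0, 0], "turn": 0, "claw": 0}
    - {"delta_pos": [0, 0, 0], "turn": 0, "claw": 0}
    - {"delta_pos": [0, 0, 0], "turn": 0, "claw": 0}
    - {"delta_pos": [0, 0, 0], "turn": 0, "claw": 0}
    - {"delta_pos": [0, 0, 0], "turn": 0, "claw": 0}
    - {"delta_pos": [0, 0, 0], "turn": 0, "claw": 0}

```text
time_s: 3.2
tcp_pos: [0.5543, -0.2271, 0.0906]
ee_rot: [[-1.0, 0.018, 0.001], [0.018, 1.0, 0.001], [-0.0, 0.001, -1.0]]
wrist_force: [-0.2, 6.1, 1.5]
gripper_width: 0.29
gripper_force: 30.3
```

>>> drive_tool:
  moves:
    - {"delta_pos": [7, 0, -10.5], "turn": 0, "claw": 0}
    - {"delta_pos": [8, 0, -9], "turn": 0, "claw": 0}
    - {"delta_pos": [8.7, 0, -8], "turn": 0, "claw": 0}
    - {"delta_pos": [9.4, 0, -7.2], "turn": 0, "claw": 0}
    - {"delta_pos": [9.9, 0, -6.3], "turn": 0, "claw": 0}
    - {"delta_pos": [0, 0, 0], "turn": 0, "claw": 0}

```text
time_s: 3.95
tcp_pos: [0.5105, -0.2269, 0.1323]
ee_rot: [[-1.0, 0.017, 0.001], [0.017, 1.0, -0.0], [-0.001, -0.0, -1.0]]
wrist_force: [0.3, -0.3, -1.5]
gripper_width: 0.288
gripper_force: 29.9
```

```bash
cat >> h.py <<'E'
def tilt():
    "chisel axis in side view from red handle points near the gripper"
    s=monitor.sense(); g=s["tcp_pos"]+np.array([0,0,.019])
    c=cap("side"); C,P=c["color"],c["P"]; hsv=cv2.cvtColor(C,cv2.COLOR_RGB2HSV)
    m=((hsv[...,0]<7)|(hsv[...,0]>173))&(hsv[...,1]>110)&(np.linalg.norm(P-g,axis=-1)<.09)
    q=P[m].astype(np.float32); L=cv2.fitLine(q,cv2.DIST_HUBER,0,.001,.001).ravel() if len(q)>5 else None
    print(s["time_s"],"grasp",np.round(g,4),"n",len(q),"dir",L,"lo/hi z",q[:,2].min(),q[:,2].max(),"F",np.round(s["wrist_force"],1),"gw",s["gripper_width"])
    return c,m
E
python3 - <<'E'
from h import *
c,m=tilt(); v,u=np.nonzero(m); v0,u0=int(v.mean()),int(u.mean())
k=c["color"][max(0,v0-60):v0+70,max(0,u0-80):u0+80]
cv2.imwrite("pics/s1.png",cv2.resize(cv2.cvtColor(k,cv2.COLOR_RGB2BGR),None,fx=4,fy=4))
E
```

```text
3.95 grasp [ 0.5105 -0.2269  0.1513] n 169 dir [ 0.85474056 -0.02243869  0.51857024  0.48877788 -0.21567328  0.1421698 ] lo/hi z 0.11235422 0.1720345 F [ 0.3 -0.3 -1.5] gw 0.2879659245686539
```

View pics/s1.png

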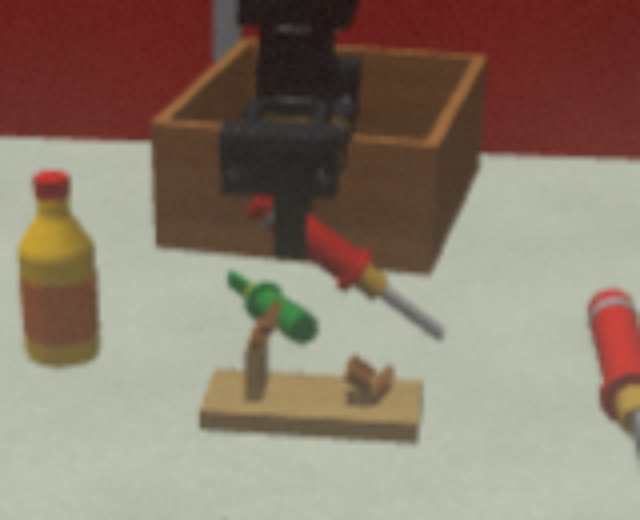

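The side crop shows the chisel held between the fingers at (290,230). It has slid out of the cradle still at about 35°, with its tip at (440,335). It is held firmly, so I'll pivot it in the pads by pushing its blade against the rack's far face, which is fixed. I'll line up with the rack's yaw of 8.3° and go there.

>>> drive_tool:
  moves:
    - {"delta_pos": [0, 0, -15], "turn": -0.162, "claw": 0}
    - {"delta_pos": [-22.2, 45.2, 0], "turn": 0, "claw": 0}
    - {"delta_pos": [-22.2, 45.2, 0], "turn": 0, "claw": 0}
    - {"delta_pos": [-22.2, 45.2, 0], "turn": 0, "claw": 0}
    - {"delta_pos": [-22.2, 45.2, 0], "turn": 0, "claw": 0}
    - {"delta_pos": [-22.2, 45.2, 0], "turn": 0, "claw": 0}
    - {"delta_pos": [-22.2, 45.2, 0], "turn": 0, "claw": 0}
    - {"delta_pos": [-22.2, 45.2, 0], "turn": 0, "claw": 0}
    - {"delta_pos": [-22.2, 45.2, 0], "turn": 0, "claw": 0}
    - {"delta_pos": [-22.2, 45.2, 0], "turn": 0, "claw": 0}
    - {"delta_pos": [-22.2, 45.2, 0], "turn": 0, "claw": 0}
    - {"delta_pos": [0, 0, 0], "turn": 0, "claw": 0}

```text
time_s: 5.5
tcp_pos: [0.6661, 0.256, 0.1446]
ee_rot: [[-0.989, -0.148, -0.001], [-0.148, 0.989, -0.0], [0.001, -0.0, -1.0]]
wrist_force: [-0.5, -0.5, -1.5]
gripper_width: 0.288
gripper_force: 29.9
```

Run:
```python
from h import *
c,m=tilt()
c=cap("top"); C,P=c["color"],c["P"]; save(c,"top1.png")
q=P[165:215,98:218].reshape(-1,3); t=q[(abs(q[:,2]-.09)<.006)]
print("rack",cv2.minAreaRect(t[:,:2].astype(np.float32)))
```

```text
5.5 grasp [0.6661 0.256  0.1636] n 407 dir [0.82454133 0.13820875 0.548662   0.6280326  0.25716808 0.14958403] lo/hi z 0.121089816 0.17026785 F [-0.5 -0.5 -1.5] gw 0.2877644950089154
rack ((0.5190287828445435, 0.23180797696113586), (0.08820028603076935, 0.27029991149902344), 8.416291236877441)
```

>>> drive_tool:
  moves:
    - {"delta_pos": [0, 0, 18], "turn": 0, "claw": 0}
    - {"delta_pos": [17, 0, 0], "turn": 0, "claw": 0}
    - {"delta_pos": [4, 0, 0], "turn": 0, "claw": 0}
    - {"delta_pos": [7.2, 0, -8.2], "turn": 0, "claw": 0}
    - {"delta_pos": [8, 0, -7.5], "turn": 0, "claw": 0}
    - {"delta_pos": [8.7, 0, -6.7], "turn": 0, "claw": 0}
    - {"delta_pos": [0, 0, 0], "turn": 0, "claw": 0}

```text
time_s: 6.48
tcp_pos: [0.6233, 0.2454, 0.153]
ee_rot: [[-0.99, -0.144, 0.007], [-0.144, 0.99, 0.002], [-0.007, 0.001, -1.0]]
wrist_force: [5.2, 1.3, 0.3]
gripper_width: 0.29
gripper_force: 30.5
```

Run:
```python
from h import *
c,m=tilt(); v,u=np.nonzero(m); v0,u0=int(v.mean()),int(u.mean())
k=c["color"][max(0,v0-60):v0+70,max(0,u0-80):u0+80]
cv2.imwrite("pics/s2.png",cv2.resize(cv2.cvtColor(k,cv2.COLOR_RGB2BGR),None,fx=4,fy=4))
```

```text
6.475 grasp [0.6233 0.2454 0.172 ] n 351 dir [0.58264333 0.04798643 0.8113101  0.596516   0.25083303 0.15377037] lo/hi z 0.11882583 0.17192824 F [5.2 1.3 0.3] gw 0.28998844451186506
```

View pics/s2.png

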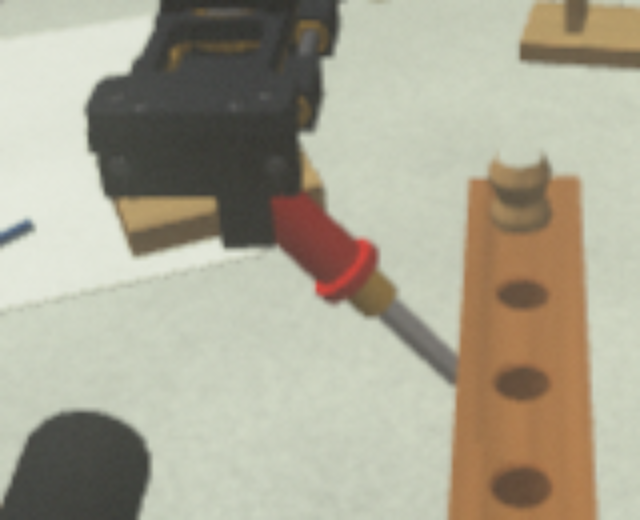

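The crop shows the blade tip on the rack's far face at (455,375), and the chisel has turned to about 50° with only 5 N. I'll continue the arc.

>>> drive_tool:
  moves:
    - {"delta_pos": [9.4, 0, -6], "turn": 0, "claw": 0}
    - {"delta_pos": [9.9, 0, -5.1], "turn": 0, "claw": 0}
    - {"delta_pos": [10.4, 0, -4.3], "turn": 0, "claw": 0}
    - {"delta_pos": [10.9, 0, -3.3], "turn": 0, "claw": 0}
    - {"delta_pos": [11.3, 0, -2.3], "turn": 0, "claw": 0}
    - {"delta_pos": [11.5, 0, -1.3], "turn": 0, "claw": 0}
    - {"delta_pos": [11, 0, 0], "turn": 0, "claw": 0}
    - {"delta_pos": [8, 0, 0], "turn": 0, "claw": 0}
    - {"delta_pos": [0, 0, 0], "turn": 0, "claw": 0}

```text
time_s: 7.65
tcp_pos: [0.5383, 0.234, 0.1729]
ee_rot: [[-0.99, -0.144, -0.002], [-0.144, 0.99, -0.0], [0.002, 0.0, -1.0]]
wrist_force: [2.7, 1.7, 0.2]
gripper_width: 0.288
gripper_force: 30.0
```

Run:
```python
from h import *
c,m=tilt(); v,u=np.nonzero(m); v0,u0=int(v.mean()),int(u.mean())
print((monitor.sense()["tcp_pos"][:2]-[.5055,.2295])@[.9895,.144], np.round(monitor.sense()["ee_rot"],3).tolist())
k=c["color"][max(0,v0-60):v0+70,max(0,u0-80):u0+80]
cv2.imwrite("pics/s3.png",cv2.resize(cv2.cvtColor(k,cv2.COLOR_RGB2BGR),None,fx=4,fy=4))
```

```text
7.65 grasp [0.5383 0.234  0.1919] n 291 dir [ 0.35270408 -0.0060786   0.9357152   0.53989637  0.24491651  0.1483122 ] lo/hi z 0.13094886 0.19376674 F [2.7 1.7 0.2] gw 0.2883385760268331
0.03327653370437628 [[-0.99, -0.144, -0.002], [-0.144, 0.99, -0.001], [0.002, -0.0, -1.0]]
```

View pics/s3.png

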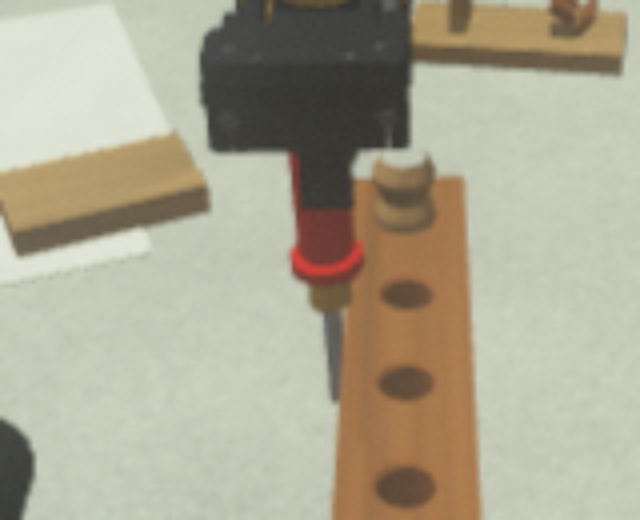

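The crop shows the chisel nearly upright: collar at (327,262), tip at (335,400). I'll measure the remaining tilt from edge slices.

```bash
cat >> h.py <<'E'
n_=np.array([.9895,.144]); l_=np.array([-.144,.9895]); c0=np.array([.5055,.2295])
def slices(view="side",zs=None):
    s=monitor.sense(); g=s["tcp_pos"]+np.array([0,0,.019]); c=cap(view); P=c["P"]
    d=P[...,:2]-g[:2]; n=d@n_; l=d@l_
    print("grasp n,l",np.round([(g[:2]-c0)@n_,(g[:2]-c0)@l_,g[2]],4))
    for z in np.arange(-.13,.04,.01):
        k=(abs(n)<.03)&(abs(l)<.03)&(abs(P[...,2]-g[2]-z)<.004)
        if k.sum()>5: print(round(z,3),k.sum(),"n",np.round(np.percentile(n[k],[3,50,97])*1000,1),"mid",round(np.percentile(n[k],[3,97]).mean()*1000,1),"l",np.round(np.percentile(l[k],[3,97])*1000,1))
    return c
E
python3 -c "
from h import *
slices()"
```

```text
grasp n,l [ 0.0333 -0.0004  0.1917]
-0.13 6 n [1.  2.1 3.1] mid 2.1 l [6.8 7.8]
-0.12 20 n [-29.4  -1.1   4.5] mid -12.5 l [ 3.6 27.1]
-0.11 31 n [-29.6 -22.3   4.1] mid -12.8 l [ 0.5 29.2]
-0.1 286 n [-29.6 -14.6   1.7] mid -13.9 l [-26.4  27.8]
-0.09 12 n [-0.4  2.3  5.2] mid 2.4 l [4.9 8.4]
-0.08 33 n [-6.4  2.6 10.4] mid 2.0 l [ 3.7 11.2]
-0.07 23 n [-5.4  2.2 10.5] mid 2.5 l [ 5.4 11.8]
-0.06 84 n [-12.5   3.3  18.2] mid 2.9 l [-1.7 17.9]
-0.05 49 n [-9.   2.9 14.2] mid 2.6 l [ 1.2 13.4]
-0.04 51 n [-7.8  2.6 15.4] mid 3.8 l [ 4.2 14.5]
-0.03 50 n [-7.3  3.8 14.8] mid 3.8 l [ 5.2 14.8]
-0.02 25 n [-10.9   2.9  16. ] mid 2.5 l [-1.2 23.7]
-0.01 60 n [-9.5  2.3 15.4] mid 2.9 l [ 6.9 23.1]
-0.0 58 n [-9.8  2.1 15.5] mid 2.8 l [ 7.1 23.1]
0.01 42 n [-9.9 -0.3  9.4] mid -0.3 l [22.5 25.7]
```

Run:
```python
from h import *
d=np.load("side.npz"); C,P=d["color"],d["P"]
r=P[195:345,210:270]; k=abs(r[...,2]-.09)<.005; t=r[k]
print("side rack",cv2.minAreaRect(t[:,:2].astype(np.float32)),np.median(t[:,2]))
for nm,(r0,r1,q0,q1) in {"side":(195,345,210,270),"top":(165,215,98,218)}.items():
    d=np.load(nm+".npz"); g=cv2.cvtColor(d["color"],cv2.COLOR_RGB2GRAY)[r0:r1,q0:q1]; Q=d["P"][r0:r1,q0:q1]
    E=d["E"]; f,cx,cy=(389.893,250.226,182.016) if nm=="side" else (365.477,256.204,195.412)
    top=(abs(Q[...,2]-.09)<.006).astype(np.uint8)
    cs,h=cv2.findContours(top,cv2.RETR_CCOMP,cv2.CHAIN_APPROX_NONE)
    # red-brown rim: dark pixels inside the top's hull
    hull=np.zeros_like(top); big=max(cs,key=cv2.contourArea); cv2.drawContours(hull,[cv2.convexHull(big)],-1,1,-1)
    hull=cv2.erode(hull,np.ones((3,3)))
    thr=np.median(g[top>0])*.72
    m=((g<thr)&(hull>0)).astype(np.uint8); nn,lb,st,ce=cv2.connectedComponentsWithStats(m)
    for i in range(1,nn):
        if st[i,4]<15: continue
        u,v=ce[i][0]+q0,ce[i][1]+r0; ray=E[:3,:3]@[(u-cx)/f,(v-cy)/f,1]; p=E[:3,3]+ray*(.09-E[2,3])/ray[2]
        z=Q[lb==i][:,2]; print(nm,st[i,4],np.round(ce[i]+[q0,r0],1),np.round(p,4),"n,l",np.round([(p[:2]-c0)@n_,(p[:2]-c0)@l_],4),"minz",np.round(np.percentile(z,[2,10]),3))
```

```text
side rack ((0.5055363774299622, 0.233053058385849), (0.05995277315378189, 0.27238667011260986), 8.374165534973145) 0.09020006095846494
side 34 [237.6 212.5] [0.5236 0.1149 0.09  ] n,l [ 0.0014 -0.116 ] minz [0.108 0.109]
side 52 [237.  237.4] [0.5117 0.2014 0.09  ] n,l [ 0.002  -0.0287] minz [0.074 0.075]
side 73 [236.9 259.4] [0.5021 0.2652 0.09  ] n,l [0.0018 0.0359] minz [0.071 0.074]
side 103 [236.6 285.4] [0.4927 0.3296 0.09  ] n,l [0.0017 0.1009] minz [0.069 0.071]
side 88 [238.8 303.2] [0.4834 0.3675 0.09  ] n,l [-0.002   0.1397] minz [0.085 0.085]
top 56 [168.6 187.6] [0.511  0.1987 0.09  ] n,l [ 0.001  -0.0312] minz [0.04  0.042]
top 58 [143.5 191.1] [0.5016 0.2619 0.09  ] n,l [0.0008 0.0326] minz [0.031 0.039]
top 62 [117.8 194.7] [0.492  0.3263 0.09  ] n,l [0.0006 0.0977] minz [0.041 0.047]
```

>>> drive_tool:
  moves:
    - {"delta_pos": [-5, 0, 0], "turn": 0, "claw": 0}
    - {"delta_pos": [0, 0, -20], "turn": 0, "claw": 0}
    - {"delta_pos": [0, 0, -20], "turn": 0, "claw": 0}
    - {"delta_pos": [0, 0, -15], "turn": 0, "claw": 0}
    - {"delta_pos": [0, 0, 0], "turn": 0, "claw": 0}
    - {"delta_pos": [0, 0, 0], "turn": 0, "claw": 0}

```text
time_s: 8.5
tcp_pos: [0.5438, 0.2344, 0.227]
ee_rot: [[-0.99, -0.144, -0.003], [-0.144, 0.99, -0.001], [0.003, -0.001, -1.0]]
wrist_force: [0.6, -0.3, -1.3]
gripper_width: 0.294
gripper_force: 30.0
```

```bash
python3 -c "
from h import *
slices()"
```

```text
grasp n,l [ 0.0386 -0.0007  0.246 ]
-0.13 15 n [-2.6 -0.9  2.8] mid 0.1 l [1.6 8.6]
-0.12 17 n [-2.7  0.4  4.1] mid 0.7 l [-3.9  8.9]
-0.11 19 n [-2.8 -0.   3.8] mid 0.5 l [-4.7  8.7]
-0.1 16 n [-1.8  0.5  4.2] mid 1.2 l [-2.8  7.6]
-0.09 18 n [-2.   1.7  4.5] mid 1.3 l [-3.7  9.1]
-0.08 38 n [-6.6  1.9 10.9] mid 2.2 l [ 3.8 11.1]
-0.07 32 n [-6.8 -0.  10.6] mid 1.9 l [ 3.7 10.9]
-0.06 86 n [-12.6   3.9  18.6] mid 3.0 l [-0.1 17.9]
-0.05 54 n [-9.3  2.  13.4] mid 2.1 l [-0.4 13.8]
-0.04 57 n [-8.2  3.  14. ] mid 2.9 l [ 3.4 14.2]
-0.03 62 n [-8.4  2.9 15.1] mid 3.3 l [ 4.6 14.5]
-0.02 27 n [-9.8  6.4 16.2] mid 3.2 l [-0.7 22.5]
-0.01 71 n [-10.2   1.4  15.5] mid 2.6 l [-17.8  23.6]
-0.0 71 n [-10.6   2.3  16.3] mid 2.9 l [-11.6  23.4]
0.01 62 n [-9.8  1.5 15.8] mid 3.0 l [ 8.8 25.4]
0.02 28 n [-9.9  0.4 10.8] mid 0.4 l [24.2 27.8]
```

The tilt is now about 1.4°, which is good enough. From the depth inside the mouths, the middle empty socket (side (237,259), top (143,191)) reads deepest, so I'll try it first. I'll move over it and lower with care.

>>> drive_tool:
  moves:
    - {"delta_pos": [13.6, 12, 0], "turn": 0, "claw": 0}
    - {"delta_pos": [13, 12, 0], "turn": 0, "claw": 0}
    - {"delta_pos": [13, 11, 0], "turn": 0, "claw": 0}
    - {"delta_pos": [0, 0, 0], "turn": 0, "claw": 0}
    - {"delta_pos": [0, 0, 8], "turn": 0, "claw": 0}
    - {"delta_pos": [0, 0, 8], "turn": 0, "claw": 0}
    - {"delta_pos": [0, 0, 8], "turn": 0, "claw": 0}
    - {"delta_pos": [0, 0, 6], "turn": 0, "claw": 0}
    - {"delta_pos": [0, 0, 5], "turn": 0, "claw": 0}
    - {"delta_pos": [0, 0, 0], "turn": 0, "claw": 0}

```text
time_s: 9.8
tcp_pos: [0.5002, 0.2635, 0.1927]
ee_rot: [[-0.99, -0.144, -0.001], [-0.144, 0.99, -0.001], [0.001, -0.001, -1.0]]
wrist_force: [0.2, 0.1, -2.0]
gripper_width: 0.294
gripper_force: 30.0
```

```bash
python3 -c "
from h import *
slices(); print(monitor.sense()['wrist_force'])"
```

```text
grasp n,l [-0.0003  0.0344  0.2117]
-0.13 32 n [-10.6  -2.4  11.2] mid 0.3 l [-11.5   7.6]
-0.12 607 n [-27.4  -1.7  28.2] mid 0.4 l [-28.2  28.3]
-0.11 16 n [-1.9 -0.1  3.4] mid 0.8 l [-2.  9.]
-0.1 18 n [-2.   1.4  5. ] mid 1.5 l [-5.  9.]
-0.09 16 n [-0.5  2.1  4.8] mid 2.2 l [5.6 9.4]
-0.08 37 n [-7.6  1.1 11.4] mid 1.9 l [ 1.3 10.9]
-0.07 24 n [-4.8  2.6 11.3] mid 3.2 l [ 4.5 11.3]
-0.06 88 n [-11.9   5.7  18.5] mid 3.3 l [-0.4 17.5]
-0.05 50 n [-8.   3.8 14.9] mid 3.5 l [ 4.1 14.1]
-0.04 59 n [-8.1  3.5 15.3] mid 3.6 l [ 4.4 14.1]
-0.03 56 n [-7.1  4.9 15.1] mid 4.0 l [ 4.7 14.6]
-0.02 25 n [-8.8  7.8 16.5] mid 3.8 l [ 3.7 22.3]
-0.01 68 n [-10.    2.8  16. ] mid 3.0 l [ 6.9 23.4]
-0.0 68 n [-10.2   1.8  15.7] mid 2.8 l [ 7.  23.3]
0.01 41 n [-10.3  -0.7  10.2] mid -0.0 l [21.7 25.4]
[-0.83500787 -0.23237937 -1.38770372]
```

>>> drive_tool:
  moves:
    - {"delta_pos": [0.8, 0, 8], "turn": 0, "claw": 0}
    - {"delta_pos": [0, 0, 8], "turn": 0, "claw": 0}
    - {"delta_pos": [0, 0, 7], "turn": 0, "claw": 0}
    - {"delta_pos": [0, 0, 5], "turn": 0, "claw": 0}
    - {"delta_pos": [0, 0, 4], "turn": 0, "claw": 0}
    - {"delta_pos": [0, 0, 4], "turn": 0, "claw": 0}
    - {"delta_pos": [0, 0, 0], "turn": 0, "claw": 0}

```text
time_s: 10.72
tcp_pos: [0.4994, 0.2635, 0.1569]
ee_rot: [[-0.99, -0.144, -0.0], [-0.144, 0.99, -0.0], [0.001, -0.0, -1.0]]
wrist_force: [0.4, -1.1, -0.6]
gripper_width: 0.291
gripper_force: 30.0
```

>>> drive_tool:
  moves:
    - {"delta_pos": [0, 0, 3], "turn": 0, "claw": 0}
    - {"delta_pos": [0, 0, 3], "turn": 0, "claw": 0}
    - {"delta_pos": [0, 0, 2], "turn": 0, "claw": 0}
    - {"delta_pos": [0, 0, 0], "turn": 0, "claw": 0}

```text
time_s: 11.22
tcp_pos: [0.4995, 0.2635, 0.1491]
ee_rot: [[-0.99, -0.144, -0.0], [-0.144, 0.99, -0.0], [0.0, -0.0, -1.0]]
wrist_force: [-0.4, -0.7, -0.8]
gripper_width: 0.288
gripper_force: 30.0
```

```bash
python3 -c "
from h import *
slices(); print(monitor.sense()['wrist_force'])"
```

```text
grasp n,l [-0.0011  0.0345  0.1681]
-0.08 506 n [-27.   -1.8  28.6] mid 0.8 l [-26.4  28.8]
-0.07 20 n [-6.3  1.6 10.4] mid 2.0 l [ 4.5 10.8]
-0.06 88 n [-13.6   3.9  18.1] mid 2.2 l [-4.7 17.8]
-0.05 49 n [-8.4  2.1 14.3] mid 3.0 l [ 5.  14.3]
-0.04 57 n [-8.5  3.5 14.6] mid 3.0 l [ 2.9 14.5]
-0.03 49 n [-6.9  5.  15.4] mid 4.3 l [ 4.6 13.3]
-0.02 22 n [-9.3  7.2 17. ] mid 3.8 l [ 0.1 22.9]
-0.01 65 n [-10.4   1.3  15.1] mid 2.3 l [ 6.5 23.4]
-0.0 49 n [-10.5  -0.7  10.9] mid 0.2 l [20.2 23.7]
[ 0.09510934 -0.58908075 -1.16429318]
```

The tip is 10 mm below the stub height with no resistance, so this socket is clear. I'll lower it the rest of the way.

>>> drive_tool:
  moves:
    - {"delta_pos": [0, 0, 4], "turn": 0, "claw": 0}
    - {"delta_pos": [0, 0, 4], "turn": 0, "claw": 0}
    - {"delta_pos": [0, 0, 4], "turn": 0, "claw": 0}
    - {"delta_pos": [0, 0, 2], "turn": 0, "claw": 0}
    - {"delta_pos": [0, 0, 2], "turn": 0, "claw": 0}
    - {"delta_pos": [0, 0, 0], "turn": 0, "claw": 0}

```text
time_s: 12.02
tcp_pos: [0.4995, 0.2635, 0.1355]
ee_rot: [[-0.989, -0.145, 0.001], [-0.145, 0.989, -0.0], [-0.001, -0.0, -1.0]]
wrist_force: [-4.6, -1.4, 9.7]
gripper_width: 0.292
gripper_force: 30.0
```

```bash
python3 -c "
from h import *
slices(); print(monitor.sense()['wrist_force'])"
```

```text
grasp n,l [-0.0011  0.0345  0.1545]
-0.07 8 n [-21.8  -9.8  23.4] mid 0.8 l [-17.6  24.8]
-0.06 261 n [-26.3   2.4  27.2] mid 0.4 l [-26.7  27.6]
-0.05 52 n [-8.3  2.3 14.6] mid 3.2 l [ 5.4 14.3]
-0.04 52 n [-8.4  2.9 14.3] mid 3.0 l [ 4.2 14. ]
-0.03 49 n [-6.7  3.6 15.8] mid 4.5 l [ 4.1 14. ]
-0.02 19 n [-7.6 11.9 15.6] mid 4.0 l [ 5.5 21.6]
-0.01 55 n [-10.3   1.5  14.1] mid 1.9 l [ 8.3 23.8]
-0.0 43 n [-10.4  -2.   10.8] mid 0.2 l [20.8 23.1]
[-5.73647874 -1.72160043  9.35798985]
```

>>> drive_tool:
  moves:
    - {"delta_pos": [1, 0, 0], "turn": 0, "claw": 0}
    - {"delta_pos": [0, 0, 1], "turn": 0, "claw": 0}
    - {"delta_pos": [0, 0, 0], "turn": 0, "claw": 0}

```text
time_s: 12.45
tcp_pos: [0.4993, 0.2635, 0.1354]
ee_rot: [[-0.989, -0.145, 0.003], [-0.145, 0.989, 0.0], [-0.003, -0.0, -1.0]]
wrist_force: [-4.3, -2.5, 12.7]
gripper_width: 0.29
gripper_force: 30.0
```

Run:
```python
from h import *
s=monitor.sense(); g=s["tcp_pos"]; c=cap("side"); P=c["P"]; d=P[...,:2]-g[:2]; n=d@n_; l=d@l_
C=cv2.cvtColor(c["color"],cv2.COLOR_RGB2HSV); red=((C[...,0]<6)|(C[...,0]>173))&(C[...,1]>150)
for z in np.arange(.086,.112,.002):
    k=red&(abs(n)<.03)&(abs(l)<.03)&(abs(P[...,2]-z)<.001)
    if k.sum()>2: print(round(z,3),k.sum(),np.round([n[k].min()*1e3,n[k].max()*1e3,l[k].max()*1e3],1))
cv2.imwrite("pics/s4.png",cv2.resize(cv2.cvtColor(c["color"][190:310,170:310],cv2.COLOR_RGB2BGR),None,fx=5,fy=4.9))
print(s["wrist_force"])
```

```text
0.096 3 [-0.9 18.8 10.7]
0.098 38 [-11.6  18.7  15.8]
0.1 26 [-11.6  14.9  18. ]
0.102 8 [-8.  14.9 12.8]
0.104 3 [-8.  14.8 12. ]
[-4.31737592 -2.51392314 12.68493569]
```

View pics/s4.png

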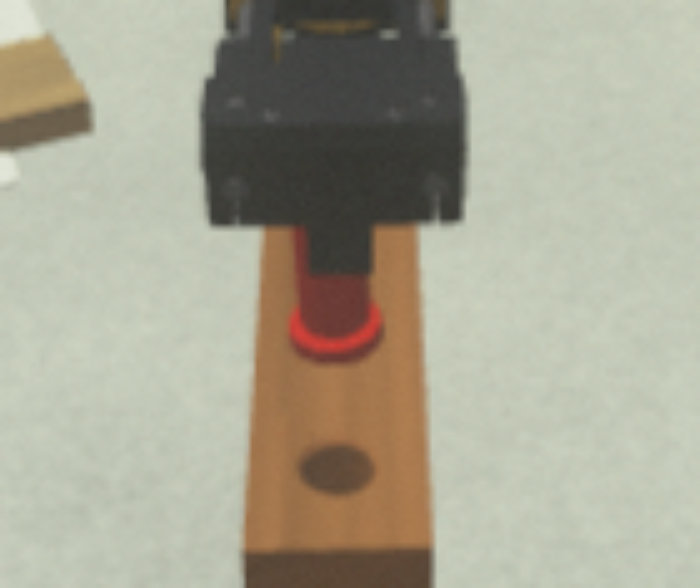

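The crop shows the collar (335,330) down on the rack top. Its upper face is at about 0.099 m against a nominal 0.098, so it is home, with 12 N of contact force. I'll ease the press, release, rise and look.

>>> drive_tool:
  moves:
    - {"delta_pos": [0, 0, -2.5], "turn": 0, "claw": 0}
    - {"delta_pos": [0, 0, 0], "turn": 0, "claw": 0.45}
    - {"delta_pos": [0, 0, 0], "turn": 0, "claw": 0.8}
    - {"delta_pos": [0, 0, 0], "turn": 0, "claw": 0.8}
    - {"delta_pos": [0, 0, 0], "turn": 0, "claw": 0.8}
    - {"delta_pos": [0, 0, 0], "turn": 0, "claw": 0.8}
    - {"delta_pos": [0, 0, -20], "turn": 0, "claw": 0.8}
    - {"delta_pos": [0, 0, -40], "turn": 0, "claw": 0.8}
    - {"delta_pos": [0, 0, -40], "turn": 0, "claw": 0.8}
    - {"delta_pos": [0, 0, -30], "turn": 0, "claw": 0.8}
    - {"delta_pos": [0, 0, 0], "turn": 0, "claw": 0.8}
    - {"delta_pos": [0, 0, 0], "turn": 0, "claw": 0.8}

```text
time_s: 14.0
tcp_pos: [0.498, 0.2632, 0.2639]
ee_rot: [[-0.99, -0.144, -0.001], [-0.144, 0.99, -0.0], [0.002, -0.0, -1.0]]
wrist_force: [-1.0, 0.2, -0.5]
gripper_width: 0.799
gripper_force: 0.0
```

Run:
```python
from h import *
c=cap("side"); P=c["P"]; C=cv2.cvtColor(c["color"],cv2.COLOR_RGB2HSV); red=((C[...,0]<6)|(C[...,0]>173))&(C[...,1]>130)
d=P[...,:2]-np.array([.4995,.2635]); n=d@n_; l=d@l_
for z in np.arange(.085,.19,.008):
    k=red&(abs(n)<.04)&(abs(l)<.04)&(abs(P[...,2]-z)<.004)
    if k.sum()>2: print(round(z,3),k.sum(),"n mid",np.round((n[k].min()+n[k].max())*5e2,1),"l max",np.round(l[k].max()*1e3,1))
k=red&(abs(n)<.04)&(abs(l)<.04); print("z range",P[k][:,2].min(),P[k][:,2].max())
cv2.imwrite("pics/s5.png",cv2.resize(cv2.cvtColor(c["color"][100:340,80:400],cv2.COLOR_RGB2BGR),None,fx=2.4,fy=2.4))
```

```text
0.093 18 n mid 4.6 l max 16.7
0.101 82 n mid 2.5 l max 18.0
0.109 19 n mid 2.3 l max 13.5
0.117 12 n mid 10.8 l max 12.1
0.125 13 n mid 6.2 l max 14.4
0.133 13 n mid 10.3 l max 13.0
0.141 12 n mid 11.0 l max 11.9
0.149 14 n mid 9.9 l max 12.7
0.157 11 n mid 10.6 l max 13.1
0.173 8 n mid 11.7 l max 11.9
0.181 104 n mid 2.5 l max 12.8
z range 0.08904803350702734 0.504135851384414
```

View pics/s5.png

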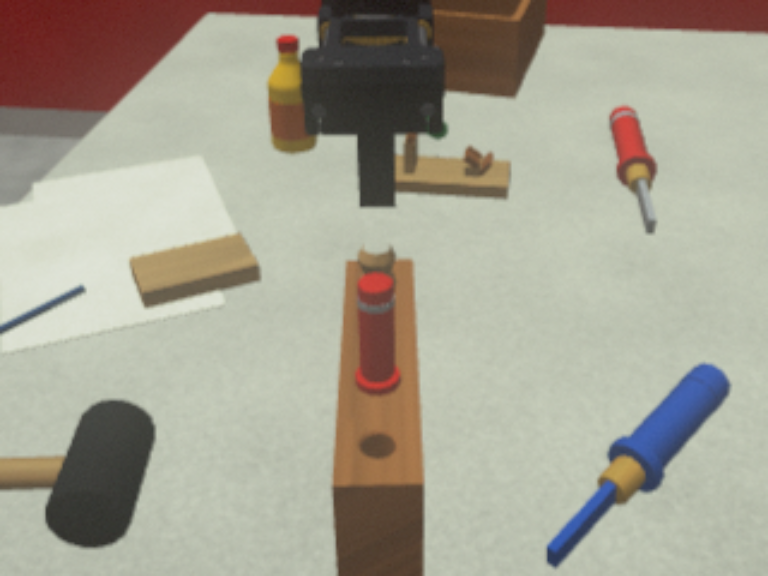

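The view shows the chisel upright in the socket, with its top at (376,285) and collar flat on the rack at (377,378). The top is at 0.181 m against the expected 0.180, with no lean. The awl, mallet, glue and offcut are unmoved and the gripper is clear.

```bash
python3 -c "
from station import ticket
print(ticket.finish_job())"
```

```text
the job is handed in; nothing more can be done
None
```

The red-handled chisel now stands upright in the clear socket (the middle empty one) with its collar on the rack top, and the job was handed in at about 14 s of the 64 s allowed; no verdict came back.

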